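# Open the latched transport case

## Task

Open the transport case on the desk: find the draw latch on the rail along its front, lift its lever past centre until the hook flips off the keeper, then swing the lid up by its handle until it stands about upright and leave it standing open. Keep the case flat where it stands, do not fling the lid, and do not push aside the timer, the tape roll or the marker pen beside it.

Things in the scene. Friction and masses are not known exactly. Their poses are not given: they have to be found in the camera images.
- case: Grey plastic transport case, loose on the desk, about 3.5 kg in all: body 120 deep (x) x 220 wide (y) x 115 mm high, walls 5 mm, lid 25 mm more. Origin: centre of the underside; its -x axis points out of the front, where the latch is, +z up. Front face at x = -60 mm. It slides if pulled with about 20 N or more.
- lid (a joint): Lid hinge, rad: 0 shut, grows as the lid swings up and back, stop at 1.75. The hinge is stiff: the lid stays where it is left; raising it takes about 3 to 6 N at the handle. It cannot be raised while the hook holds the keeper.
- lid_hinge (a point): Middle of the lid's hinge line (parallel to the case's y), at x = +65 mm, z = 115 mm in the case's frame.
- lid_handle (a point): Centre of the grip of the black bow handle on top of the lid: a round bar 10 mm thick, 100 mm long parallel to the case's y, its centre 33 mm above the lid's top, 173 mm above the desk when shut. Relative to the hinge when shut: 95 mm to the front (-x), 58 mm up. It moves with the lid; the bar can turn between the fingers.
- latch_lever (a joint): Draw-latch lever on the front, rad: 0 shut, grows as its tab swings out to the front and up about its pivot (parallel to the case's y), stop at 1.8. Steel thumb tab 30 mm wide (y), 4.5 mm thick. 5 to 10 N at the tab lift it; dead centre near 0.42, beyond it the spring helps; near 1.1 to 1.4 the hook slips off the keeper. The lever stays where it is left.
- latch_middle (a point): Point of the case where the lever's pivot would be if the latch sat in the middle of the front: x = -80 mm, y = 0, z = 100 mm in the case's frame. The latch is clamped somewhere on a rail, up to 35 mm to either side of this point (case's y); where is not reported: find it by touch (its tab withstands 15 N sideways) or by sight. Pivot height and distance from the face hold wherever it sits.
- tab_middle (a point): Where the grip point of the shut tab would be if the latch sat in the middle: 48 mm further out than the pivot, 55 mm below it, 68 mm before the case's face, 45 mm above the desk; the tab ends 10 mm further out. The real one has the same x and z in the case's frame but is up to 35 mm to either side (y). It runs on a 73 mm circle about the pivot. Pinch its side edges; it turns between the fingers.
- hook (a joint): Steel hook, a strip 12 mm wide pinned in the lever, claw at its top, rad relative to the lever: about 0 while the latch is shut, -0.4 to -0.8 as the lever is lifted with the claw still over the keeper; when it comes off a weak spring flips it outward to -1.9. The keeper is a spring-loaded lip, a bar 116 mm long across the front of the lid.
- timer: White and red round kitchen timer, 68 mm wide, 47 mm high, loose, beside the case's +y side. Origin: centre of its underside.
- tape_roll: Roll of tape lying flat, 97 mm across, 25 mm high, loose, beside the case's -y side. Origin: centre of its underside.
- marker: Marker pen lying on the desk, 135 mm long, 16 mm thick, loose, ahead of the case's +y corner. Origin: its middle, underneath; long axis y.

How it is judged:
By the outcome, as a careful person would: the job done as asked, in the order asked, and still so for the second after the job is handed in, with the robot touching nothing.
It also fails if it takes over 72 s, if anything falls off the work surface, if the arm or the gripper's body presses on something with over 40 N, if the wrist force passes 120 N, or if a joint passes its speed limit or range.

## Robot

A 6-joint arm with a two-finger parallel gripper is mounted at the origin on a cart in front of the work surface, level with it; the furniture and walls round the work are solid. World frame = base frame: x ahead of the robot, y to its left, z up, the work surface at z = 0. Lengths are in m, angles in degrees, forces in N, time in s.
With the tool pointing down it reaches from about 0.325 to 0.9 m from the base axis. Payload 6.1 kg.
Tool frame: the origin (TCP) lies on the centre line of the jaws, within the pads' length; the fingertips stand 25 mm ahead of it and the grasp point (between the pads) lies 6 mm ahead of it; z points along the fingers, y is the line along which they close (so a half turn about z gives the same grasp; the last joint's range is limited). The gripper opens to 87 mm and grips with 3 to 60 N. Pads are 19 mm wide; open, the fingers measure 117 mm over their backs; the gripper's body (75 mm by 190 mm) begins 51 mm behind the grasp point.
Start: joints at [-80.163, 12.628, 87.462, -0, 79.91, -7.225], TCP at [0.183, -0.597, 0.248] pointing down, gripper open.
Joint ranges: [-170.65, 170.65], [-52.31, 119.04], [5.05, 147.46], [-71.25, 251.25], [11.57, 151.72], [-153.62, 153.62]. Speed limits (degrees/s): [147.25, 147.25, 172.46, 180, 180, 180].

## Interface

Orientations are given as [roll, pitch, yaw] about the fixed x, y, z axes, in that order (R = Rz(yaw) Ry(pitch) Rx(roll)).
In Python, from plant import observe, snapshot, camera_model, job, masks_of gives the robot as it stands. The module is installed in compiled form; this text tells all that it offers.
- The arm moves only by the shell command python3 -m handwheel 'ROWS' [OPENING] [FORCE]. ROWS is a JSON object of lists of equal length, an entry for each row: "slide": the shift along the tool's x, y, z each as a share of 12 cm, from -1 to 1, a list of three; "rotation": the turn, a rotation vector about the tool's x, y, z each as a share of pi/4 rad, from -1 to 1, a list of three. In form: {"slide": [[dx, dy, dz], ...], "rotation": [[rx, ry, rz], ...]}. A call has 1 to 12 rows; each row is the pose to reach, as a shift and turn from the pose commanded when the call began, along the tool's axes at that moment; what a row does not reach only later rows make up. A row lasts 1/8 s, in which the tool goes at most 62.5 mm and 10.7 degrees, less where a joint would pass 70% of its speed; a pose out of reach is approached as far as the arm can. A call with a number of a shift or a turn outside -1 to 1 is refused whole. A call with a gripper value outside its range is refused whole. OPENING is the opening, from 0 (shut) to 1 (fully open), set as the call begins (- or left out, the last holds). The fingers move at their own pace and stop on an object; FORCE is the grip in N (left out, the last holds). Time passes only in rows, so rows that repeat a pose let the fingers close. It gives the time, the measured TCP pose, the force, the opening and the grip force at its end, in the units of the state.
- observe(): the state, without advancing time (a new reading comes with each control period).
- snapshot(name): name is "side" or "top"; returns (picture, depth): 480x640x3 uint8, red, green, blue; 480x640 float32, m along the optical axis (not along the pixel's ray), 0 where there is no reading.
- camera_model(name): a dict with "camera_matrix" (3x3 intrinsics, pixels), "rvec" (rotation vector, rad) and "tvec" (3), from world to camera coordinates, as OpenCV has them. Camera axes: x right, y down, z forward; pixel columns grow to the right and rows downward; lengths in m; the calibration is good to about 2 mm. A picture is of the moment at which its call begins. camera_model takes no time and is no camera call.
- job.sign_off(): hands the job in; it is judged then, once.
Trained networks look in the newest picture that a camera, given by its name, has taken for a name from the list of things; names that differ only in an ending like _2 or _b are one class to them, and where a whole thing is asked for, a point or a joint stands for the part that bears it (a point fixed in the world has none). Each returns a list of dicts, best first, with "p" (0 to 1); they miss things now and then, are a little off and sometimes report something else, mostly with a low value. They report only what shows in the picture. A call takes as long as a camera call.
- masks_of(camera, thing): "mask" (480x640 bool, what is visible of it) and "extent" ([left, top, right, bottom] in pixels, round what is visible of it).
The state is a dict: "clock": time; "qpos": joint angles; "qd": joint speeds; "joint_torque": joint torques, N m; "tool_pos": TCP position; "ee_rot": TCP orientation; "wrist_force": force on the tool from outside, world axes, zero at the start; "moment": the same for the moment, N m; "grip_width": finger opening in m; "grip_force": force on a finger pad.
Only numpy, scipy, OpenCV 4.12 (cv2) and the standard library are available. Lean on these libraries where they do the work, as an engineer would, in place of code of your own. Each camera call takes 0.05 s, during which the arm holds its last target. There are 200 camera calls.

## Working session

There is one attempt and no reset: what is moved stays moved. The work goes in short steps, Python scripts to look and compute and a shell command to move; the robot and the scene stay as the last step left them, time stands still between calls to the robot, and variables do not carry over. Pictures are saved under pics/ and viewed, at most 10 in all, crops included, and the job is handed in when it is done.

```bash
mkdir -p pics
cat > h.py <<'E'
import numpy as np, cv2
from plant import observe, snapshot, camera_model, job, masks_of
def pts(cam, depth, mask):
    m=camera_model(cam); K=np.array(m["camera_matrix"]); R=cv2.Rodrigues(np.array(m["rvec"],float))[0]; t=np.array(m["tvec"],float).ravel()
    v,u=np.where(mask&(depth>0)); d=depth[v,u]
    c=np.c_[(u-K[0,2])/K[0,0]*d,(v-K[1,2])/K[1,1]*d,d]
    return (c-t)@R
E
python3 - <<'E'
from h import *
for c in("top","side"):
    im,d=snapshot(c); cv2.imwrite(f"pics/{c}0.png",im[:,:,::-1]); np.save(c,d)
    for n in("case","lid_handle","latch_lever","timer","tape_roll","marker","hook"):
        for r in masks_of(c,n)[:2]:
            p=pts(c,d,r["mask"]); print(c,n,round(r["p"],2),r["extent"],np.round(np.median(p,0),3) if len(p) else 0,np.round(np.percentile(p,[3,97],axis=0),3).tolist() if len(p) else 0)
print(observe())
E
```

```text
top case 0.65 [244.3, 186.2, 377.3, 307.2] [0.579 0.162 0.14 ] [[0.491, 0.064, 0.046], [0.653, 0.274, 0.174]]
top lid_handle 0.97 [248.1, 187.2, 377.0, 270.4] [0.587 0.17  0.14 ] [[0.521, 0.064, 0.126], [0.654, 0.274, 0.174]]
top latch_lever 0.56 [317.4, 258.2, 340.1, 306.3] [0.49  0.138 0.052] [[0.457, 0.125, 0.043], [0.519, 0.152, 0.138]]
top timer 0.81 [203.1, 223.1, 238.0, 256.0] [0.577 0.343 0.035] [[0.552, 0.318, 0.008], [0.607, 0.373, 0.046]]
top tape_roll 0.83 [381.0, 223.4, 433.2, 271.8] [ 0.577 -0.027  0.023] [[0.529, -0.069, 0.002], [0.62, 0.021, 0.027]]
top marker 0.86 [163.0, 277.1, 235.2, 292.7] [0.498 0.382 0.013] [[0.485, 0.321, 0.006], [0.511, 0.444, 0.018]]
top hook 0.58 [324.1, 262.3, 333.3, 272.1] [0.514 0.139 0.137] [[0.508, 0.133, 0.111], [0.522, 0.144, 0.14]]
side case 0.69 [292.5, 202.3, 400.3, 288.8] [0.586 0.135 0.142] [[0.525, 0.056, 0.122], [0.655, 0.268, 0.175]]
side case 0.59 [277.7, 199.2, 397.3, 334.5] [0.574 0.102 0.132] [[0.509, 0.056, 0.017], [0.652, 0.259, 0.151]]
side lid_handle 0.82 [292.6, 200.5, 403.0, 285.3] [0.586 0.134 0.142] [[0.526, 0.056,
[... 698 characters left out ...]
[0.523, 0.14, 0.14]]
{'clock': 0.8, 'qpos': array([-8.01626341e+01,  1.26269839e+01,  8.74609191e+01,  4.45357114e-04,
        7.99123202e+01, -7.22225509e+00]), 'qd': array([-0.06984443, -0.05373048, -0.01368431, -0.03198202,  0.11410765,
       -0.02769519]), 'joint_torque': array([-1.04914132e-03, -4.94499242e+01, -3.87694216e+01,  7.00123049e-02,
        4.66540852e-02, -1.10489431e-06]), 'tool_pos': array([ 0.18338015, -0.59748414,  0.24755859]), 'ee_rot': array([-1.79999834e+02, -4.63053338e-04,  1.70595430e+01]), 'wrist_force': array([ 0.5461828 ,  0.66511835, -0.35426691]), 'moment': array([-0.00050783,  0.00779324, -0.01308524]), 'grip_force': 0.0, 'grip_width': 0.08683116930952893}
```

Run:
```python
from h import *
for c in("top","side"):
    d=np.load(c+".npy"); p=pts(c,d,np.ones_like(d,bool))
    b=(p[:,0]>.42)&(p[:,0]<.7)&(p[:,1]>.03)&(p[:,1]<.3); p=p[b]
    for n,a,z in(("lid",.133,.146),("handle",.165,.185),("tab",.03,.075)):
        q=p[(p[:,2]>a)&(p[:,2]<z)]
        if n=="tab": q=q[(q[:,0]<.508)]
        (cx,cy),s,ang=cv2.minAreaRect(q[:,:2].astype(np.float32))
        print(c,n,len(q),cx,cy,s,ang,np.median(q,0), np.linalg.svd((q-q.mean(0))[:,:2],full_matrices=False)[2][0],np.percentile(q,[2,98],axis=0).round(4).tolist())
ims=[cv2.resize(cv2.imread(f"pics/{c}0.png")[170:350,180:420],None,fx=2.5,fy=2.5) for c in("top","side")]
cv2.imwrite("pics/a.png",cv2.resize(np.vstack(ims),None,fx=.66,fy=.66))
```

```text
top lid 8724 0.5833935141563416 0.16989806294441223 (0.1519353985786438, 0.22613747417926788) 0.36125287413597107 [0.59503115 0.16816147 0.14043649] [-0.00469495 -0.99998898] [[0.5319, 0.0611, 0.1352], [0.6553, 0.2776, 0.1444]]
top handle 386 0.5662234425544739 0.17007005214691162 (0.010668541304767132, 0.10796791315078735) 0.2366563379764557 [0.56536746 0.16988397 0.17593557] [ 0.00726415 -0.99997362] [[0.5612, 0.1179, 0.1706], [0.5711, 0.2218, 0.1801]]
top tab 474 0.4812072515487671 0.13836456835269928 (0.053476687520742416, 0.028132816776633263) 1.4572250843048096 [0.48072027 0.1387481  0.04909648] [-0.99905288 -0.04351252] [[0.4549, 0.1242, 0.0422], [0.5072, 0.1527, 0.0566]]
side lid 4863 0.5848866701126099 0.1686687469482422 (0.23014239966869354, 0.15173684060573578) 89.87728881835938 [0.59589925 0.13928657 0.14227646] [-0.00930713 -0.99995669] [[0.5318, 0.0562, 0.1345], [0.6559, 0.2722, 0.145]]
side handle 248 0.566922664642334 0.16636565327644348 (0.009818252176046371, 0.10869921743869781) 0.7171804308891296 [0.56594391 0.1565392  0.17746695] [ 0.01323324 -0.99991244] [[0.5626, 0.1135, 0.1658], [0.5718, 0.2188, 0.1803]]
side tab 360 0.48196831345558167 0.1367572844028473 (0.05195644497871399, 0.03274398669600487) 0.36718955636024475 [0.48192485 0.13523299 0.05045045] [-0.99980471 -0.0197619 ] [[0.4571, 0.1216, 0.043], [0.5071, 0.1512, 0.0582]]
```

View pics/a.png

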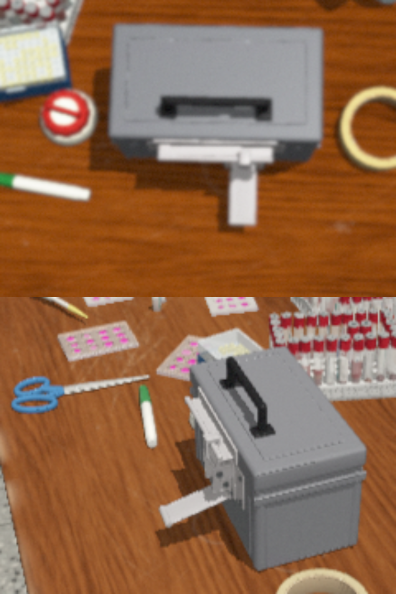

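View pics/side0.png

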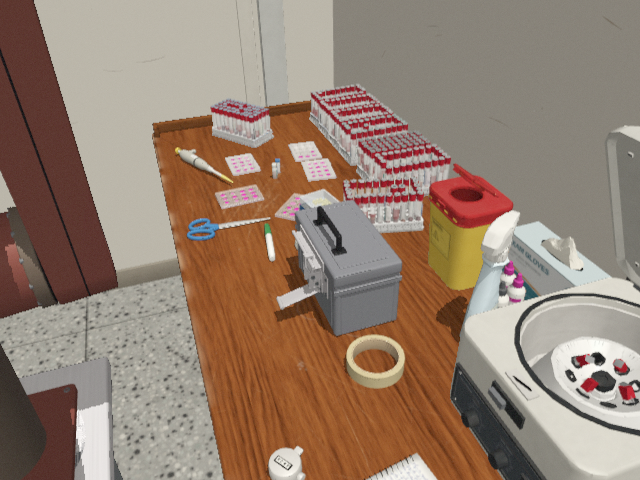

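The case sits square to the world: handle at (0.566, 0.169, 0.173), tab grip at about (0.468, 0.138, 0.045). In the side picture the tab is at about (297,297) px and the path in front of it is clear. I'll set out now.

```bash
H="python3 -m handwheel"
$H '{"slide":[[0.7,-1,0],[0.7,-1,0],[0.7,-1,0]],"rotation":[[0,0,0.379],[0,0,0.379],[0,0,0.379]]}' 1 20
$H '{"slide":[[0.6,-0.99,0],[0.6,-0.99,0],[0.6,-0.99,0]],"rotation":[[0,0,0],[0,0,0],[0,0,0]]}'
$H '{"slide":[[0.5,-0.99,0],[0.5,-0.99,0],[0.5,-0.99,0]],"rotation":[[0,0,0],[0,0,0],[0,0,0]]}'
$H '{"slide":[[0.3,-0.99,0],[0.3,-0.99,0],[0.3,-0.99,0]],"rotation":[[0,0,0],[0,0,0],[0,0,0]]}'
$H '{"slide":[[0.1,-0.99,0],[0.1,-0.99,0],[0.1,-0.99,0]],"rotation":[[0,0,0],[0,0,0],[0,0,0]]}'
$H '{"slide":[[0.05,-0.99,0],[0.05,-0.99,0],[0.05,-0.99,0]],"rotation":[[0,0,0],[0,0,0],[0,0,0]]}'
```

```text
clock: 1.18
tool_pos: [0.2293, -0.4552, 0.2472]
ee_rot: [-179.9, -0.0, 0.0]
wrist_force: [-0.5, -0.9, 0.3]
grip_width: 0.0873
grip_force: 0.0
clock: 1.55
tool_pos: [0.3018, -0.3368, 0.2477]
ee_rot: [-180.0, -0.0, 0.2]
wrist_force: [-0.1, -0.3, -0.2]
grip_width: 0.0871
grip_force: 0.0
clock: 1.92
tool_pos: [0.3616, -0.2183, 0.2478]
ee_rot: [180.0, -0.0, 0.3]
wrist_force: [-0.9, -0.8, -0.4]
grip_width: 0.0869
grip_force: 0.0
clock: 2.3
tool_pos: [0.3973, -0.0994, 0.2478]
ee_rot: [-180.0, -0.0, 0.4]
wrist_force: [-0.8, -1.1, 0.2]
grip_width: 0.0872
grip_force: 0.0
clock: 2.68
tool_pos: [0.4088, 0.0182, 0.2477]
ee_rot: [180.0, -0.0, 0.2]
wrist_force: [0.3, -1.1, 0.5]
grip_width: 0.0872
grip_force: 0.0
clock: 3.05
tool_pos: [0.4151, 0.1364, 0.2476]
ee_rot: [180.0, -0.0, 0.2]
wrist_force: [-0.4, -0.2, 0.1]
grip_width: 0.0871
grip_force: 0.0
```

```bash
H="python3 -m handwheel"
$H '{"slide":[[0,0,0],[0,0,0],[0,0,0],[0,0,0],[0,0,0],[0,0,0]],"rotation":[[0,1,0],[0,1,0],[0,1,0],[0,1,0],[0,1,0],[0,1,0]]}'
python3 -c "
from h import *
print(observe()['qpos'].round(1))"
```

```text
clock: 3.8
tool_pos: [0.4151, 0.1346, 0.2486]
ee_rot: [179.9, -45.0, -0.0]
wrist_force: [0.7, 0.0, 0.2]
grip_width: 0.0873
grip_force: 0.0
[ 15.7 -51.5 145.9 -16.5  42.9 113.6]
```

```bash
H="python3 -m handwheel"
$H '{"slide":[[-0.1,-0.03,0.2],[-0.71,-0.03,0.82],[-0.71,-0.03,0.82],[-0.71,-0.03,0.82],[-0.71,-0.03,0.82]],"rotation":[[0,-0.2,0],[0,-0.333,0],[0,-0.333,0],[0,-0.333,0],[0,-0.333,0]]}'
python3 - <<'E'
from h import *
print(observe()['qpos'].round(1))
im,d=snapshot("side"); cv2.imwrite("pics/b.png",cv2.resize(im[170:370,160:430,::-1],None,fx=2.5,fy=2.5))
im,d=snapshot("top"); cv2.imwrite("pics/bt.png",cv2.resize(im[170:370,160:430,::-1],None,fx=2.5,fy=2.5))
E
```

```text
clock: 4.42
tool_pos: [0.4257, 0.1394, 0.1198]
ee_rot: [-180.0, -30.1, -0.0]
wrist_force: [-0.2, 0.2, 1.0]
grip_width: 0.0869
grip_force: 0.0
[ 12.5 -25.8 141.8 -10.9  35.  109.8]
```

View pics/b.png

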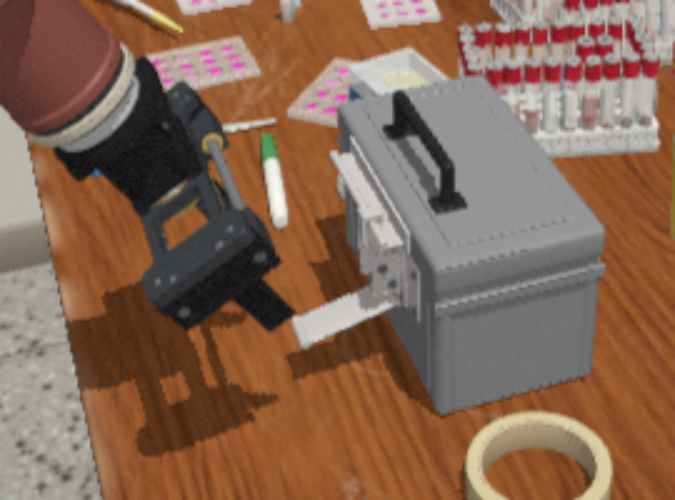

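Gripper is in front of the tab (tab end near (300,330) in the crop), fingers open to both sides of it, clear of all else. Advancing and pinching lightly.

```bash
H="python3 -m handwheel"
$H '{"slide":[[0,0,0.2],[0,0,0.45],[0,0,0.66],[0,0,0.66]],"rotation":[[0,0,0],[0,0,0],[0,0,0],[0,0,0]]}'
$H '{"slide":[[0,0,0],[0,0,0],[0,0,0],[0,0,0],[0,0,0],[0,0,0],[0,0,0],[0,0,0]],"rotation":[[0,0,0],[0,0,0],[0,0,0],[0,0,0],[0,0,0],[0,0,0],[0,0,0],[0,0,0]]}' 0.2 8
```

```text
clock: 5.03
tool_pos: [0.4639, 0.1395, 0.0494]
ee_rot: [180.0, -30.0, 0.0]
wrist_force: [0.3, 0.2, -0.2]
grip_width: 0.0871
grip_force: 0.0
clock: 6.02
tool_pos: [0.4632, 0.1385, 0.0489]
ee_rot: [179.9, -29.9, 0.0]
wrist_force: [0.6, -8.1, 1.4]
grip_width: 0.0299
grip_force: 8.0
```

```bash
H="python3 -m handwheel"
$H '{"slide":[[0,0.015,0],[0,0.015,0],[0,0.015,0],[0,0.015,0]],"rotation":[[0,0,0],[0,0,0],[0,0,0],[0,0,0]]}' 0.2 20
$H '{"slide":[[-0.017,0,-0.078],[-0.031,0,-0.156],[-0.028,0,-0.235],[-0.021,0,-0.314],[-0.021,0,-0.314]],"rotation":[[0,0,0],[0,0,0],[0,0,0],[0,0,0],[0,0,0]]}'
```

```text
clock: 6.52
tool_pos: [0.4631, 0.1378, 0.049]
ee_rot: [180.0, -30.0, 0.0]
wrist_force: [-1.0, 0.9, -0.8]
grip_width: 0.0293
grip_force: 20.0
clock: 7.15
tool_pos: [0.4421, 0.1377, 0.081]
ee_rot: [-180.0, -30.0, -0.0]
wrist_force: [-1.9, -0.7, -0.9]
grip_width: 0.0293
grip_force: 20.0
```

```bash
H="python3 -m handwheel"
$H '{"slide":[[0.02,0,-0.077],[0.05,0,-0.15],[0.092,0,-0.219],[0.139,0,-0.283],[0.196,0,-0.338],[0.257,0,-0.388],[0.257,0,-0.388],[0.257,0,-0.388]],"rotation":[[0,0,0],[0,0,0],[0,0,0],[0,0,0],[0,0,0],[0,0,0],[0,0,0],[0,0,0]]}'
python3 - <<'E'
from h import *
im,d=snapshot("side"); cv2.imwrite("pics/c.png",cv2.resize(im[190:350,220:410,::-1],None,fx=3.5,fy=3.5))
E
```

```text
clock: 8.15
tool_pos: [0.4451, 0.1377, 0.1364]
ee_rot: [180.0, -29.9, 0.0]
wrist_force: [-11.4, 0.3, 3.9]
grip_width: 0.0292
grip_force: 20.0
```

View pics/c.png

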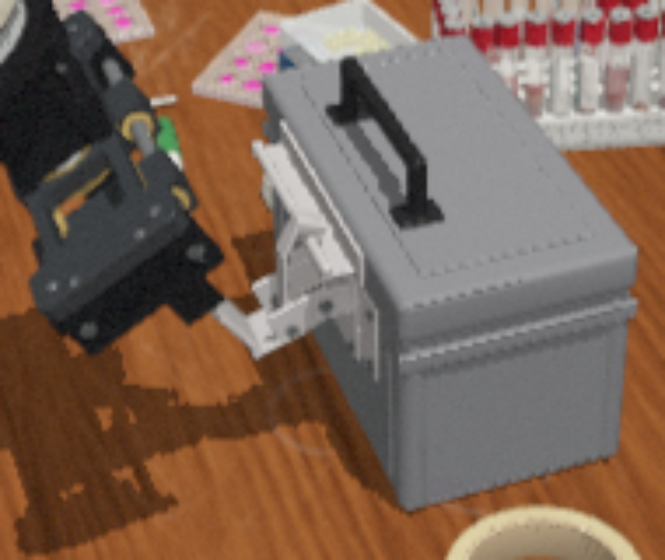

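Lever is lifted about 1.3 rad; the hook strip near (315,255) still seems to lie over the keeper. I'll go on.

```bash
H="python3 -m handwheel"
$H '{"slide":[[0.026,0,-0.036],[0.073,0,-0.06],[0.12,0,-0.08],[0.174,0,-0.095],[0.174,0,-0.095]],"rotation":[[0,0,0],[0,0,0],[0,0,0],[0,0,0],[0,0,0]]}'
python3 - <<'E'
from h import *
im,d=snapshot("side"); cv2.imwrite("pics/d.png",cv2.resize(im[190:350,220:410,::-1],None,fx=3.5,fy=3.5))
E
```

```text
clock: 8.82
tool_pos: [0.4583, 0.1377, 0.1574]
ee_rot: [180.0, -30.0, -0.0]
wrist_force: [-8.6, 0.5, 5.6]
grip_width: 0.0295
grip_force: 20.0
```

View pics/d.png

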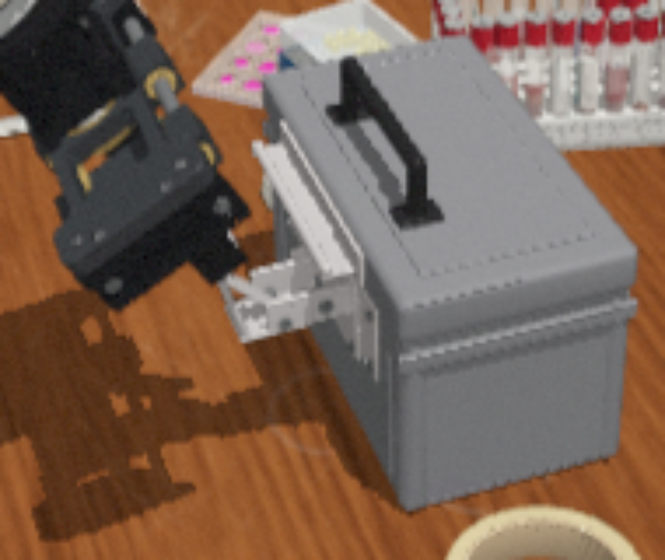

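The hook is off: the keeper bar from (260,145) to (345,270) is clear and the hook lies outward on the lever. Now let go, retract, turn the tool, and check what stands behind the case.

```bash
H="python3 -m handwheel"
$H '{"slide":[[0,0,0],[0,0,0],[0,0,0],[0,0,0],[0,0,-0.2],[0,0,-0.5],[0,0,-0.8],[0,0,-0.8]],"rotation":[[0,0,0],[0,0,0],[0,0,0],[0,0,0],[0,0,0],[0,0,0],[0,0,0],[0,0,0]]}' 1 20
$H '{"slide":[[0.1,0,-0.2],[0.25,0,-0.43],[0.25,0,-0.43],[0.25,0,-0.43]],"rotation":[[0,-0.2,0],[0,-0.44,0],[0,-0.667,0],[0,-0.667,0]]}'
$H '{"slide":[[0,0,0],[0,0,0],[0,0,0],[0,0,0],[0,0,0]],"rotation":[[0,0,-1],[0,0,-1],[0,0,-1],[0,0,-1],[0,0,-1]]}'
$H '{"slide":[[0,0,0],[0,0,0],[0,0,0],[0,0,0],[0,0,0]],"rotation":[[0,0,-1],[0,0,-1],[0,0,-1],[0,0,-1],[0,0,-1]]}'
python3 - <<'E'
from h import *
print(observe()['qpos'].round(1))
im,d=snapshot("top"); p=pts("top",d,np.ones_like(d,bool))
for x in np.arange(.66,.96,.04):
    print(round(x,2),[round(float(p[(abs(p[:,0]-x-.02)<.02)&(abs(p[:,1]-y-.02)<.02),2].max(initial=0)),2) for y in np.arange(.05,.30,.04)])
q=p[(p[:,2]>.168)&(p[:,2]<.185)&(p[:,0]>.54)&(p[:,0]<.6)&(abs(p[:,1]-.17)<.06)]
print(len(q),np.median(q,0),np.percentile(q,[3,97],axis=0))
E
```

```text
clock: 9.88
tool_pos: [0.4112, 0.1382, 0.2433]
ee_rot: [-179.9, -30.4, -0.0]
wrist_force: [-0.1, -0.6, 0.0]
grip_width: 0.0867
grip_force: 0.0
clock: 10.38
tool_pos: [0.4116, 0.1371, 0.296]
ee_rot: [179.9, 0.4, -0.1]
wrist_force: [0.1, -0.4, -0.3]
grip_width: 0.087
grip_force: 0.0
clock: 11.0
tool_pos: [0.4093, 0.1377, 0.2986]
ee_rot: [179.9, -0.1, 45.0]
wrist_force: [-0.2, -0.7, -0.3]
grip_width: 0.0871
grip_force: 0.0
clock: 11.62
tool_pos: [0.4098, 0.1377, 0.299]
ee_rot: [179.9, 0.0, 89.9]
wrist_force: [-0.1, 0.6, -0.1]
grip_width: 0.087
grip_force: 0.0
[  8.1 -16.7 110.5  -0.   86.1   8.2]
0.66 [0.0, 0.13, 0.0, 0.0, 0.0, 0.0, 0.01]
0.7 [0.0, 0.01, 0.01, 0.0, 0.01, 0.01, 0.01]
0.74 [0.01, 0.01, 0.18, 0.0, 0.01, 0.0, 0.03]
0.78 [0.19, 0.24, 0.25, 0.24, 0.19, 0.0, 0.1]
0.82 [0.19, 0.24, 0.24, 0.24, 0.19, 0.01, 0.1]
0.86 [0.19, 0.2, 0.21, 0.2, 0.19, 0.0, 0.0]
0.9 [0.12, 0.12, 0.18, 0.0, 0.03, 0.03, 0.03]
0.94 [0.12, 0.12, 0.0, 0.0, 0.03, 0.03, 0.03]
382 [0.56547407 0.16982819 0.17627526] [[0.56156746 0.11944928 0.17133572]
 [0.57111718 0.22013345 0.17982192]]
```

Case unmoved; a bin (0.25 m high at x≥0.75) stands behind, so the tool must stay near vertical, with the bar pinched near the fingertips to keep the gripper body above both keeper and bin.

```bash
H="python3 -m handwheel"
$H '{"slide":[[0.13,0.33,0],[0.26,0.65,0],[0.26,0.65,0]],"rotation":[[0,0,0],[0,0,0],[0,0,0]]}' 0.7 20
$H '{"slide":[[0,0.33,0],[0,0.65,0],[0,0.65,0.4],[0,0.65,0.6],[0,0.65,0.6]],"rotation":[[0,0,0],[0,0,0],[0,0,0],[0,0,0],[0,0,0]]}'
python3 - <<'E'
from h import *
im,d=snapshot("side"); cv2.imwrite("pics/e.png",cv2.resize(im[120:350,220:450,::-1],None,fx=2.5,fy=2.5))
E
```

```text
clock: 12.05
tool_pos: [0.4893, 0.1694, 0.2981]
ee_rot: [-179.9, 0.0, 89.8]
wrist_force: [-0.1, 0.4, 0.6]
grip_width: 0.0657
grip_force: 0.0
clock: 12.68
tool_pos: [0.5639, 0.1684, 0.2249]
ee_rot: [-179.7, 0.1, 89.9]
wrist_force: [-0.1, -0.4, -0.1]
grip_width: 0.0607
grip_force: 0.0
```

View pics/e.png

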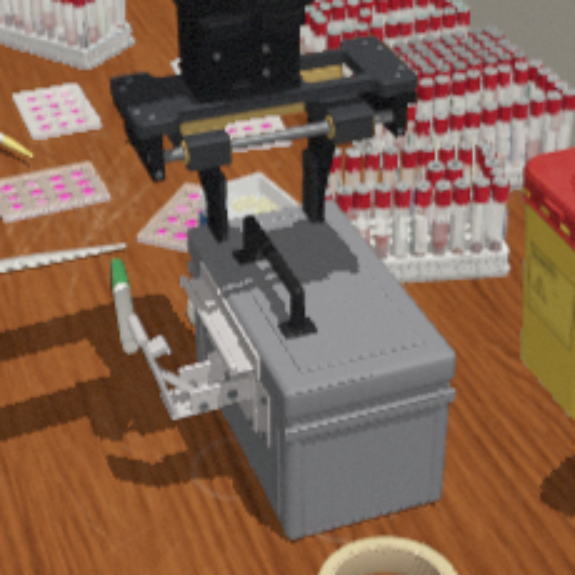

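The jaws straddle the bow handle (bar from (248,225) to (300,325)), and the hook hangs outward at (160,350). Descend and pinch.

```bash
H="python3 -m handwheel"
$H '{"slide":[[0,0.015,0.14],[0,0.015,0.28],[0,0.015,0.28]],"rotation":[[0.11,0,0],[0.11,0,0],[0.11,0,0]]}'
$H '{"slide":[[0,0,0],[0,0,0],[0,0,0],[0,0,0],[0,0,0],[0,0,0],[0,0,0]],"rotation":[[0,0,0],[0,0,0],[0,0,0],[0,0,0],[0,0,0],[0,0,0],[0,0,0]]}' 0 8
```

```text
clock: 13.1
tool_pos: [0.5672, 0.1688, 0.1928]
ee_rot: [-175.0, 0.0, 90.0]
wrist_force: [0.0, -0.2, 0.2]
grip_width: 0.0609
grip_force: 0.0
clock: 13.98
tool_pos: [0.5699, 0.1689, 0.1938]
ee_rot: [-175.3, -0.0, 90.0]
wrist_force: [6.3, -0.1, -4.1]
grip_width: 0.0093
grip_force: 8.0
```

```bash
H="python3 -m handwheel"
$H '{"slide":[[0,0.02,0],[0,0.02,0],[0,0.02,0]],"rotation":[[0,0,0],[0,0,0],[0,0,0]]}' 0 25
$H '{"slide":[[0,0.026,-0.048],[0,0.055,-0.095],[0,0.084,-0.138],[0,0.118,-0.18],[0,0.154,-0.22],[0,0.191,-0.259],[0,0.191,-0.259]],"rotation":[[0,0,0],[0,0,0],[0,0,0],[0,0,0],[0,0,0],[0,0,0],[0,0,0]]}'
```

```text
clock: 14.35
tool_pos: [0.5702, 0.1689, 0.1937]
ee_rot: [-175.0, 0.0, 90.0]
wrist_force: [-1.6, -1.6, 3.1]
grip_width: 0.0091
grip_force: 25.0
clock: 15.22
tool_pos: [0.5956, 0.169, 0.2238]
ee_rot: [-175.0, 0.0, 90.0]
wrist_force: [-7.4, -0.9, 3.8]
grip_width: 0.0092
grip_force: 25.0
```

```bash
H="python3 -m handwheel"
$H '{"slide":[[0,0.042,-0.036],[0,0.084,-0.07],[0,0.126,-0.101],[0,0.173,-0.129],[0,0.221,-0.155],[0,0.269,-0.178],[0,0.319,-0.198],[0,0.37,-0.215],[0,0.422,-0.23],[0,0.475,-0.241],[0,0.528,-0.249],[0,0.581,-0.254]],"rotation":[[0,0,0],[0,0,0],[0,0,0],[0,0,0],[0,0,0],[0,0,0],[0,0,0],[0,0,0],[0,0,0],[0,0,0],[0,0,0],[0,0,0]]}'
python3 - <<'E'
from h import *
print(observe()['qpos'].round(1))
im,d=snapshot("side"); cv2.imwrite("pics/f.png",cv2.resize(im[120:350,220:450,::-1],None,fx=2.5,fy=2.5))
E
```

```text
clock: 16.73
tool_pos: [0.6696, 0.1692, 0.2515]
ee_rot: [-175.4, -0.1, 90.0]
wrist_force: [-3.7, -0.4, 12.1]
grip_width: 0.0082
grip_force: 25.0
[ 7.4 24.9 71.8  0.6 87.9  7.3]
```

View pics/f.png

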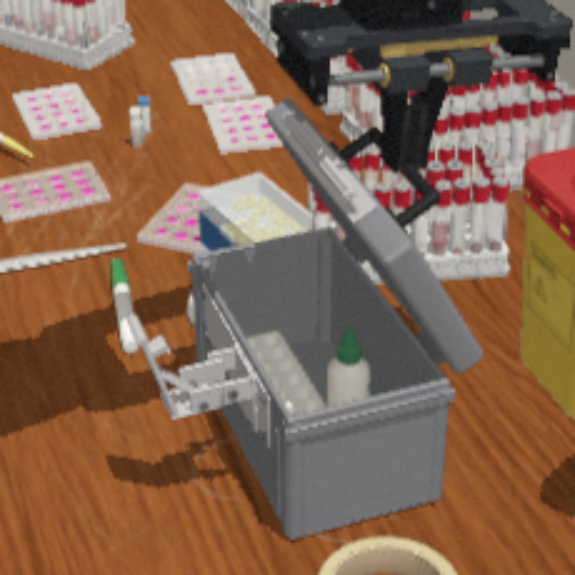

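Lid is at about 60°, but the grip width shrank to 8.2 mm and 12 N lifts the tool: the bar is sliding out at the tips. The lid stays put, so I'll reseat the grip deeper.

```bash
H="python3 -m handwheel"
$H '{"slide":[[0,0,0],[0,0,0],[0,0,0]],"rotation":[[0,0,0],[0,0,0],[0,0,0]]}' 0.25 8
python3 - <<'E'
from h import *
im,d=snapshot("side"); p=pts("side",d,np.ones_like(d,bool))
r=masks_of("side","lid_handle")
for x in r[:2]:
    q=pts("side",d,x["mask"]); print(x["p"],x["extent"],np.median(q,0))
q=p[(p[:,0]>.64)&(p[:,0]<.7)&(p[:,2]>.19)&(p[:,2]<.26)&(p[:,1]>.115)&(p[:,1]<.14)]
print(len(q),np.percentile(q,[5,50,95],axis=0))
E
```

```text
clock: 17.15
tool_pos: [0.6682, 0.1689, 0.2467]
ee_rot: [-175.1, 0.0, 90.0]
wrist_force: [0.9, -0.4, -0.6]
grip_width: 0.0208
grip_force: 0.0
0.56 [328.0, 154.5, 414.3, 267.6] [0.62289418 0.11239476 0.22508912]
121 [[0.6445136  0.11549309 0.21787846]
 [0.66275955 0.118882   0.22747033]
 [0.66987448 0.13703401 0.23258521]]
```

```bash
H="python3 -m handwheel"
$H '{"slide":[[0,0,0.045],[0,0,0.045],[0,0,0.045]],"rotation":[[0,0,0],[0,0,0],[0,0,0]]}'
$H '{"slide":[[0,0,0],[0,0,0],[0,0,0],[0,0,0]],"rotation":[[0,0,0],[0,0,0],[0,0,0],[0,0,0]]}' 0 10
```

```text
clock: 17.62
tool_pos: [0.6675, 0.1689, 0.2413]
ee_rot: [-175.0, 0.0, 90.0]
wrist_force: [-0.7, 0.2, -0.3]
grip_width: 0.022
grip_force: 0.0
clock: 18.12
tool_pos: [0.6678, 0.1689, 0.2417]
ee_rot: [-175.1, -0.0, 90.0]
wrist_force: [0.6, 0.4, -0.7]
grip_width: 0.0094
grip_force: 10.0
```

```bash
H="python3 -m handwheel"
$H '{"slide":[[0,0.054,0],[0,0.108,0.001],[0,0.162,0.004],[0,0.215,0.013],[0,0.268,0.024],[0,0.32,0.037],[0,0.32,0.037]],"rotation":[[0,0,0],[0,0,0],[0,0,0],[0,0,0],[0,0,0],[0,0,0],[0,0,0]]}' 0 20
```

```text
clock: 19.0
tool_pos: [0.7064, 0.169, 0.2333]
ee_rot: [-175.1, -0.0, 90.0]
wrist_force: [1.3, 0.2, 1.3]
grip_width: 0.0092
grip_force: 20.0
```

Grip holds well. On to upright.

```bash
H="python3 -m handwheel"
$H '{"slide":[[0,0.052,0.017],[0,0.103,0.037],[0,0.155,0.058],[0,0.165,0.063],[0,0.165,0.063]],"rotation":[[0,0,0],[0,0,0],[0,0,0],[0,0,0],[0,0,0]]}'
python3 - <<'E'
from h import *
im,d=snapshot("side"); cv2.imwrite("pics/g.png",cv2.resize(im[120:350,220:450,::-1],None,fx=2.5,fy=2.5))
E
```

```text
clock: 19.62
tool_pos: [0.7246, 0.169, 0.2237]
ee_rot: [-175.0, -0.0, 90.0]
wrist_force: [-0.0, 0.3, -1.2]
grip_width: 0.009
grip_force: 20.0
```

View pics/g.png

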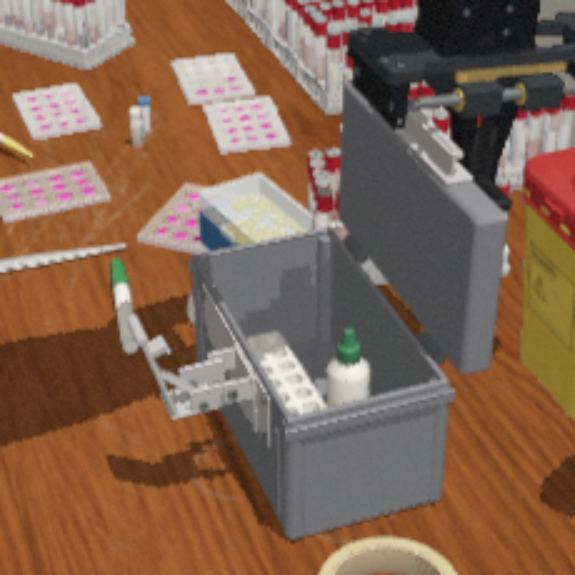

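The lid stands about upright, with keeper clear of the gripper body. Open slightly, withdraw straight up.

```bash
H="python3 -m handwheel"
$H '{"slide":[[0,0,0],[0,0,0],[0,0,0],[0,0,-0.1],[0,0,-0.3],[0,0,-0.6],[0,0,-0.9],[0,0,-0.9]],"rotation":[[0,0,0],[0,0,0],[0,0,0],[0,0,0],[0,0,0],[0,0,0],[0,0,0],[0,0,0]]}' 0.28 10
python3 - <<'E'
from h import *
for c in("top","side"):
    im,d=snapshot(c); p=pts(c,d,np.ones_like(d,bool))
    cv2.imwrite(f"pics/h{c}.png",cv2.resize(im[120:350,160:450,::-1],None,fx=2.5,fy=2.5))
    for n in("timer","tape_roll","marker"):
        for r in masks_of(c,n)[:1]: print(c,n,np.median(pts(c,d,r["mask"]),0).round(3))
    if c=="side":
        q=p[(p[:,0]>.6)&(p[:,0]<.7)&(p[:,2]>.13)&(p[:,2]<.23)&(p[:,1]>.07)&(p[:,1]<.26)]
        a=np.polyfit(q[:,2],q[:,0],1); print(len(q),"lean deg back",np.degrees(np.arctan(a[0])))
E
```

```text
clock: 20.68
tool_pos: [0.7356, 0.1691, 0.3384]
ee_rot: [-175.6, -0.1, 90.0]
wrist_force: [0.5, -0.3, 0.2]
grip_width: 0.0239
grip_force: 0.0
top timer [0.576 0.343 0.035]
top tape_roll [ 0.582 -0.062  0.022]
top marker [0.498 0.385 0.013]
side tape_roll [ 0.575 -0.032  0.021]
side marker [0.498 0.379 0.015]
2240 lean deg back 1.1652748199912066
```

View pics/hside.png

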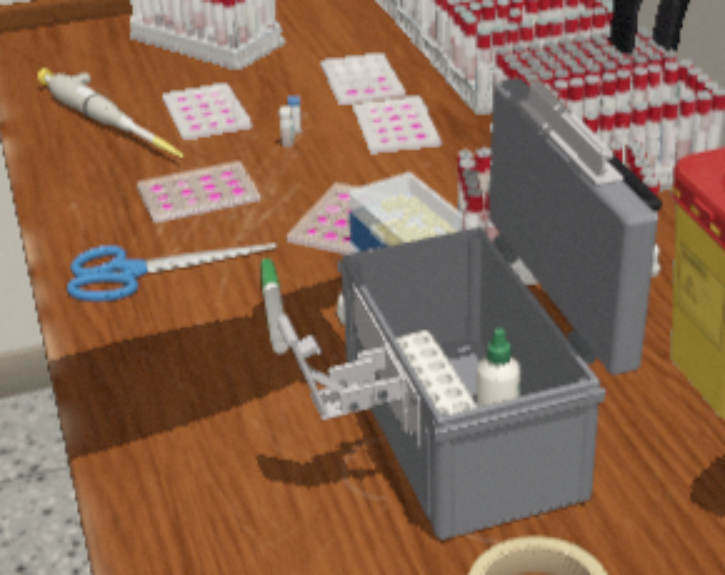

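The lid stands upright on its own at about 91°, the gripper is clear above it, and the timer, tape roll and marker have not moved. The different tape reading from the top camera comes from the arm partly hiding the roll; the side view has it where it was.

```bash
python3 -c "
from plant import job
print(job.sign_off())"
```

```text
the job is handed in; nothing more can be done
None
```

The case is open and handed in at about 21 s of robot time: the latch hook is off the keeper, the lid stands at about 91°, the case has not shifted visibly, and the timer, tape roll and marker are where they were.

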